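# Find the box key that fits the grain mill's burr nut

## Robot

A 6-joint arm with a two-finger parallel gripper is mounted at the origin on a cart in front of the work surface, level with it; the furniture and walls round the work are solid. World frame = base frame: x ahead of the robot, y to its left, z up, the work surface at z = 0. Lengths are in m, angles in degrees, forces in N, time in s.
With the tool pointing down it reaches from about 0.35 to 0.85 m from the base axis. Payload 8.1 kg.
Tool frame: the origin (TCP) lies on the centre line of the jaws, within the pads' length; the fingertips stand 14 mm ahead of it and the grasp point (between the pads) lies 5 mm behind it; z points along the fingers, y is the line along which they close (so a half turn about z gives the same grasp; the last joint's range is limited). The gripper opens to 85 mm and grips with 20 to 120 N. Pads are 22 mm wide; open, the fingers measure 114 mm over their backs; the gripper's body (76 mm by 85 mm) begins 54 mm behind the grasp point. The pads swing forward as they close: fully open they stand 13 mm farther back than shut.
Start: joints at [-69.294, 7.471, 85.268, -0, 87.261, -4.893], TCP at [0.259, -0.541, 0.245] pointing down, gripper open.
Joint ranges: [-169.43, 169.43], [-51.17, 129.36], [1.28, 143.12], [-76.62, 256.62], [0, 156.53], [-152.29, 152.29]. Speed limits (degrees/s): [136.94, 136.94, 159.86, 180, 180, 180].

## Interface

Orientations are given as [roll, pitch, yaw] about the fixed x, y, z axes, in that order (R = Rz(yaw) Ry(pitch) Rx(roll)).
In Python, from station import * gives the robot as it stands. The module is installed in compiled form; this text tells all that it offers.
- The arm moves only by the tool jog_arm, never from a script. Its argument "rows" is a list of rows, each a list of 7 numbers: the shift along the tool's x, y, z in mm, then the turn, a rotation vector about the tool's x, y, z in degrees, then the opening, from 0 (shut) to 1 (fully open). A call has 1 to 5 rows; each row shifts and turns the commanded pose from where the row before left it, along the tool's axes as they then stand; what a row does not reach is not made up. A row lasts 1/8 s, in which the tool goes at most 62.5 mm and 10.7 degrees, less where a joint would pass 70% of its speed; a pose out of reach is approached as far as the arm can. A call is refused whole if a number of a shift passes 62.5 or a number of a turn 10.7, either way. A call with a gripper value outside its range is refused whole. The fingers move at their own pace and stop on an object; "force" is the grip in N (left out, the last holds). Time passes only in rows, so rows that do not move let the fingers close. It gives the time, the measured TCP pose, the force, the opening and the grip force at its end, in the units of the state.
- observe(): the state, without advancing time (a new reading comes with each control period).
- get_image(name): name is "side" or "top"; returns a dict with "img" (384x512x3 uint8, red, green, blue), "z_map" (384x512 float32, m along the optical axis (not along the pixel's ray), 0 where there is no reading), "fx", "fy", "cx", "cy" (pixels), "k1" (the pictures are not rectified: a ray, as slopes to the right and down, at radius r is drawn at 1 + k1 r^2 times it, then the intrinsics apply), "R" (3x3) and "t" (3): a world point X has camera coordinates R X + t. Camera axes: x right, y down, z forward; pixel columns grow to the right and rows downward; lengths in m; the calibration is good to about 2 mm. A picture is of the moment at which its call begins.
- close_job(): hands the job in; it is judged then, once.
The state is a dict: "time": time; "q": joint angles; "dq": joint speeds; "effort": joint torques, N m; "position": TCP position; "tcp_rot": TCP orientation; "contact_force": force on the tool from outside, world axes, zero at the start; "moment": the same for the moment, N m; "grip_width": finger opening in m; "gripper_force": force on a finger pad.
Only numpy, scipy, OpenCV 4.12 (cv2) and the standard library are available. Lean on these libraries where they do the work, as an engineer would, in place of code of your own. Each camera call takes 0.05 s, during which the arm holds its last target. There are 200 camera calls.

## Task

The hopper is off the grain mill and its burr nut is to be loosened: try the three box keys on the hex nut until you find the one that goes all the way down over it, upright and flat on the boss, and finish holding that key there, still gripped by its wing. Stand any key that does not fit upright on the worktop again, let go of it, and do not disturb the other things lying about.

Things in the scene. Friction and masses are not known exactly. Their poses are not given: they have to be found in the camera images.
- mill: Low white grain mill, hopper off, fixed to the worktop, 190 mm long (along its x), 120 mm wide. Origin: on the worktop, straight below the nut's axis; x points from the nut back to the motor hump, yaw varies. Body top 50 mm high, boss round the nut 60 mm; the hump, 91 mm high, begins 42 mm behind the nut's axis.
- seat (a point): Centre of the flat face of the mill's round boss (60 mm across), 60 mm above the worktop, on the nut's axis; axes as the mill's. A fixed hex nut stands on it, top bevelled, two flats parallel to the mill's x. Nut is, changing from start to start: 16 mm across flats, 22 tall; 20, 16 tall; or 24, 10 tall. The right key goes down until its origin is at this point.
- key_a: One of three plain steel box keys, alike outside; only the hex mouths underneath differ. 83 mm tall, about 160 g, stands mouth down. Origin: centre of its underside; z up. Barrel 38 mm across, 0 to 45 mm high; above it a flat wing grip 50 mm long (key's x), 14 mm thick (key's y), from 49 to 83 mm high: pinch it across the 14 mm. Two mouth flats are parallel to the wing.
- key_b: Second box key, outside and axes as key_a. Mouths are 2 mm wider across flats and 1.5 mm deeper than their own nuts: 18 wide / 23.5 deep, 22 / 17.5, 26 / 11.5 mm. Which key has which is not told: try them.
- key_c: Third box key, outside and axes as key_a. A key too small for the nut stops on top of it; one too big stops 4.5 mm or more above the boss face, its mouth being too shallow.
- teaspoon: Bystander: a steel teaspoon, 138x28x12 mm, lying flat among the keys; origin at the centre of its underside.
- tape: Bystander: a roll of beige tape, 104 mm across, 25 mm tall, lying flat near the front; origin at the centre of its underside.
- salt_shaker: Bystander: a salt shaker, 44 mm across, 90 mm tall; origin at the centre of its underside.
- pepper_mill: Bystander: a wooden pepper mill, 58 mm across, 170 mm tall; origin at the centre of its underside.
- spice_0: Bystander: a spice jar with a green cap, 46 mm across, 106 mm tall; origin at the centre of its underside.
- spice_1: Bystander: a spice jar with a green cap, 46 mm across, 106 mm tall; origin at the centre of its underside.

How it is judged:
By the outcome, as a careful person would: the job done as asked, in the order asked, and still so for the second after the job is handed in, while the arm keeps its last pose, push and grip.
It also fails if it takes over 69 s, if anything falls off the work surface, if the arm or the gripper's body presses on something with over 40 N, if the wrist force passes 120 N, or if a joint passes its speed limit or range.

## Working session

There is one attempt and no reset: what is moved stays moved. The work goes in short steps, Python scripts to look and compute and a tool call to move; the robot and the scene stay as the last step left them, time stands still between calls to the robot, and variables do not carry over. Pictures are saved under pics/ and viewed, at most 10 in all, crops included, and the job is handed in when it is done.

Besides the shell and the picture viewer there is one more tool, called by a JSON object that holds its "api" and its "payload", one argument or row to a line. jog_arm: Moves the arm, as the interface text tells. Its arguments: {"type":"object","properties":{"rows":{"type":"array","items":{"type":"array","items":{"type":"number"}}},"force":{"type":"number"}},"required":["rows"]}

```bash
mkdir -p pics; python3 - <<'E'
from station import *
import cv2,numpy as np
print(observe())
for n in("top","side"):
    d=get_image(n); cv2.imwrite(f"pics/{n}0.png",d["img"][:,:,::-1]); np.savez(f"{n}0.npz",**d)
    print(n,d["fx"],d["fy"],d["cx"],d["cy"],d["k1"],np.round(d["R"],3).tolist(),d["t"])
E
```

```text
{'time': 0.0, 'q': array([-6.92932264e+01,  7.51533709e+00,  8.53297063e+01, -2.13240615e-03,
        8.72612256e+01, -4.89135528e+00]), 'dq': array([ 0.06107615, -0.02484324,  0.00090733, -0.01614608,  0.10053581,
       -0.05188825]), 'effort': array([-7.83723663e-04, -5.69404793e+01, -5.00550914e+01, -4.26127663e-04,
        1.48858828e-02,  2.52507715e-05]), 'position': array([ 0.25907164, -0.54060267,  0.24423793]), 'tcp_rot': array([-1.79893936e+02, -6.93916838e-03,  2.55982263e+01]), 'contact_force': array([0.24203579, 0.47241019, 0.60723511]), 'moment': array([-0.01166398, -0.00148539, -0.01505447]), 'gripper_force': 0.0, 'grip_width': 0.08585060689366952}
top 488.26795058634815 488.26795058634815 255.7983473731728 201.30804261355416 -0.007383085512252292 [[-0.005, -1.0, -0.005], [-0.998, 0.006, -0.065], [0.065, 0.005, -0.998]] [-0.1524344   0.50224155  1.23268155]
side 486.7025487263849 486.7025487263849 242.07920283444545 193.20857648530907 -0.055579374125017365 [[-0.894, -0.449, 0.006], [-0.257, 0.501, -0.826], [0.368, -0.74, -0.563]] [0.38935131 0.26060274 1.08326862]
```

View pics/top0.png

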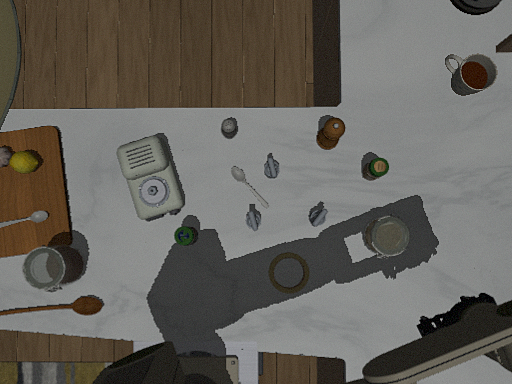

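View pics/side0.png

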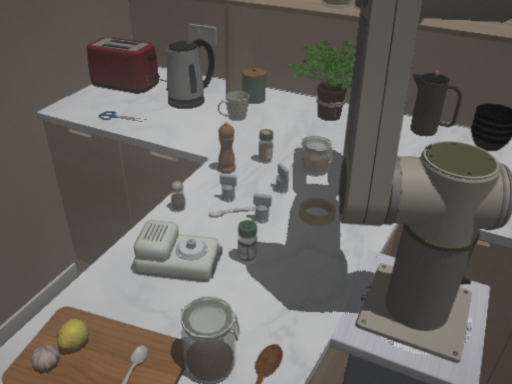

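```bash
cat >h.py <<'E'
import numpy as np,cv2
def cloud(d):
    v,u=np.mgrid[:384,:512].astype(float)
    K=np.array([[d["fx"],0,d["cx"]],[0,d["fy"],d["cy"]],[0,0,1]])
    p=cv2.undistortPoints(np.stack([u.ravel(),v.ravel()],1)[:,None],K,np.array([float(d["k1"]),0,0,0]))[:,0]
    z=d["z_map"].ravel()
    return ((np.c_[p*z[:,None],z]-d["t"])@d["R"]).reshape(384,512,3)
def pca(P):
    c,s,a=cv2.minAreaRect((P[:,:2]*1000).astype(np.float32))
    if s[0]<s[1]: a+=90
    w,V=np.linalg.eigh(np.cov(P[:,:2].T)); 
    return np.round(c,1),np.round(s,1),round((a+90)%180-90,1),round(np.degrees(np.arctan2(V[1,1],V[0,1])),1),(P[:,:2].mean(0)*1000).round(1)
E
python3 - <<'E'
from h import *
for n,px in(("top",dict(k1=(271,166),k2=(253,217),k3=(318,214),spice0=(185,236),spice1=(376,167),salt=(229,128),pep=(331,133),tape=(289,271),mill=(153,190))),("side",dict(k1=(228,185),k2=(262,205),k3=(284,177),mill=(191,247)))):
    d=dict(np.load(n+"0.npz")); W=cloud(d); 
    for k,(u,v) in px.items():
        r=22 if k!="mill" else 50
        P=W[v-r:v+r,u-r:u+r].reshape(-1,3); ok=d["z_map"][v-r:v+r,u-r:u+r].ravel()>0; P=P[ok]
        H=P[P[:,2]>.01]
        if k[0]=='k':
            T=P[(P[:,2]>.068)&(P[:,2]<.1)]; print(n,k,len(T),pca(T),H[:,2].max(),np.median(T[:,2]))
        elif k=="mill":
            B=P[(P[:,2]>.04)&(P[:,2]<.1)]; print("body",pca(B))
            Hm=P[(P[:,2]>.085)&(P[:,2]<.1)]; print("hump",pca(Hm))
            c=W[v,u];print(c)
            q=P[np.hypot(*(P[:,:2]-c[:2]).T)<.035]; print(np.histogram(q[:,2],bins=np.arange(.044,.1,.003)))
            t=q[q[:,2]>.0655]; print("nut",pca(t),np.median(t[:,2]))
            b=q[(q[:,2]>.056)];print("boss",pca(b))
        else: print(n,k,pca(H),H[:,2].max())
    im=d["img"]
    if n=="top": cv2.imwrite("pics/c.png",cv2.resize(im[110:250,100:340,::-1],None,fx=3.3,fy=3.3,interpolation=2))
E
```

```text
top k1 121 (array([ 580.4, -194.4]), array([49., 14.]), 13.3, np.float64(-166.0), array([ 579.9, -194.3])) 0.08897260424353068 0.0830584605019239
top k2 115 (array([ 450.8, -147.3]), array([48.8, 13.7]), 15.6, np.float64(-164.6), array([ 450.6, -147.4])) 0.09022964527030243 0.08328878610875787
top k3 122 (array([ 457.6, -308.6]), array([14.5, 48.9]), -38.4, np.float64(141.2), array([ 457.9, -308.2])) 0.08962279466450769 0.08233847275266354
top spice0 (array([430.4,  42.7]), array([105.8,  55.2]), 52.2, np.float64(52.2), array([416.4,  13.6])) 0.11241051916164517
top spice1 (array([ 575.8, -448.7]), array([44.9, 44.5]), 89.3, np.float64(114.7), array([ 573.7, -443.3])) 0.11306715850451919
top salt (array([681.8, -85.6]), array([41.4, 36.6]), 88.4, np.float64(105.2), array([678.1, -88.1])) 0.09545057899171958
top pep (array([ 661.5, -337.4]), array([51.6, 51.3]), 12.3, np.float64(54.8), array([ 656.1, -333.3])) 0.1739051749483857
top tape (array([ 320.9, -235.7]), array([101.2,  97.9]), 89.8, np.float64(63.1), array([ 320.4, -236.5])) 0.03310596154123973
body (array([518.6,  95.2]), ar
[... 1148 characters left out ...]
6,  70.3]), array([221.9, 306. ]), -26.3, np.float64(-156.6), array([551. , 120.2]))
hump (array([528.2, 105.8]), array([238.8, 103.7]), 15.4, np.float64(-143.2), array([598.2, 126.9]))
[0.51866658 0.10711999 0.06366787]
(array([ 18,  76,  70,  53, 173,  62,   8,  11,   7,  22,  18,   1,   0,
         0,   0,   0,   0,   0]), array([0.044, 0.047, 0.05 , 0.053, 0.056, 0.059, 0.062, 0.065, 0.068,
       0.071, 0.074, 0.077, 0.08 , 0.083, 0.086, 0.089, 0.092, 0.095,
       0.098]))
nut (array([522.4, 100.5]), array([19.3, 21.7]), -60.3, np.float64(176.5), array([521.3, 101.6])) 0.07308259406829043
boss (array([521.4, 102.4]), array([59.9, 54.4]), 18.6, np.float64(-148.3), array([520. , 104.8]))
```

View pics/c.png

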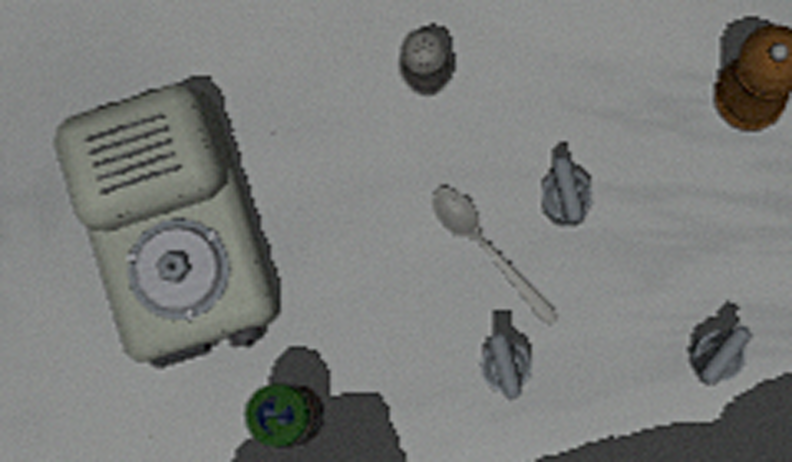

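The top view shows the nut at about (153,190), with the mill's hump up and to its left. The keys are at (271,166), (253,217) and (318,214), and the spoon lies between the first two. Next I'll refine the seat position and mill yaw.

```bash
cat >>h.py <<'E'
def ray(d,uv,z):
    K=np.array([[d["fx"],0,d["cx"]],[0,d["fy"],d["cy"]],[0,0,1]])
    p=cv2.undistortPoints(np.array(uv,float).reshape(-1,1,2),K,np.array([float(d["k1"]),0,0,0]))[:,0]
    r=np.c_[p,np.ones(len(p))]@d["R"]; o=-d["R"].T@d["t"]
    return o+r*((z-o[2])/r[:,2])[:,None]
def go(x,y,z,yaw):
    from station import observe
    s=observe();p=s["position"];a=np.radians(s["tcp_rot"][2]);D=np.array([x,y,z])-p*1000
    c,sn=np.cos(a),np.sin(a)
    print("t%.2f"%s["time"],"p",(p*1000).round(1),"rot",s["tcp_rot"].round(1),"tool shift",np.round([c*D[0]+sn*D[1],sn*D[0]-c*D[1],-D[2]],1),"turn z",round(-((yaw-s["tcp_rot"][2]+180)%360-180),1),"w",round(s["grip_width"]*1000,1),"gf",round(s["gripper_force"],1),"F",s["contact_force"].round(1))
E
python3 - <<'E'
from h import *
for n,c0 in(("top",(525,97)),("side",(523,99))):
    d=dict(np.load(n+"0.npz")); W=cloud(d); ok=d["z_map"]>0
    R=np.hypot(W[...,0]*1000-c0[0],W[...,1]*1000-c0[1])
    nut=ok&(R<20)&(W[...,2]>.069); P=W[nut]
    print(n,"nut",nut.sum(),(P.mean(0)*1000).round(1),"ztop pct",np.percentile(P[:,2],[50,75,90]).round(4),pca(P))
    rim=(R<45)&(R<200)
    g=cv2.cvtColor(d["img"],cv2.COLOR_RGB2HSV)
    # boss: bluish grey vs. cream body
    I=d["img"].astype(int); m=((I[...,2]-I[...,0]>-3)&(R<40)).astype(np.uint8)
    m=cv2.morphologyEx(m,cv2.MORPH_CLOSE,np.ones((5,5)))
    cs=max(cv2.findContours(m,0,1)[0],key=cv2.contourArea)
    e=cv2.fitEllipse(cs); b=ray(d,cs[:,0],.06)*1000
    (cx,cy),r=cv2.minEnclosingCircle(b[:,:2].astype(np.float32))
    print("boss ellipse",e,ray(d,[e[0]],.06)*1000,"circle",cx,cy,r)
    M=ok&(W[...,2]>.03)&(W[...,2]<.1)&(R<190)&(W[...,1]>.015)
    l,lab=cv2.connectedComponents(M.astype(np.uint8)); L=lab==lab[np.argwhere(nut)[0][0],np.argwhere(nut)[0][1]]
    print("mill",L.sum(),pca(W[L])); h=L&(W[...,2]>.083); print("hump",h.sum(),pca(W[h]))
E
```

```text
top nut 113 [531.1 101.  380.5] ztop pct [0.0805 0.7634 0.7646] (array([529. ,  98.5]), array([22.3, 27.2]), -18.3, np.float64(-158.1), array([531.1, 101. ]))
boss ellipse ((153.80906677246094, 191.18653869628906), (29.744356155395508, 30.54076385498047), 46.113861083984375) [[525.04907891  96.70567767  60.        ]] circle 525.7379150390625 97.12139892578125 39.04311752319336
mill 192788 (array([627. ,  69.2]), array([1805.4, 1725.3]), 89.4, np.float64(69.0), array([ 582.9, -119. ]))
hump 17915 (array([ 443.7, -243.7]), array([ 625.6, 1264.5]), -76.6, np.float64(86.8), array([ 355.3, -199.8]))
side nut 45 [521.2 100.9  73.4] ztop pct [0.0736 0.0744 0.0751] (array([522.7, 100.6]), array([20.1, 20.7]), -68.1, np.float64(117.9), array([521.2, 100.9]))
boss ellipse ((191.35987854003906, 249.2245330810547), (20.658828735351562, 31.464189529418945), 83.44322967529297) [[516.06977908 110.08862036  60.        ]] circle 516.6723022460938 109.19121551513672 39.35818862915039
mill 3352 (array([551.2, 110.6]), array([199.8, 121.2]), 17.6, np.float64(-153.6), array([550.9, 129.3]))
hump 889 (array([604.4, 126.3]), array([ 80.5, 105.6]), -73.0, np.float64(106.9), array([600.9, 131.2]))
```

{"api": "jog_arm", "payload": {
  "rows": [
    [0, 0, 0, 0, 0, 10, 1],
    [0, 0, 0, 0, 0, 10, 1],
    [0, 0, 0, 0, 0, 10, 1]
  ]
}}

```text
time: 0.48
position: [0.2591, -0.5408, 0.2446]
tcp_rot: [-179.9, 0.0, -4.7]
contact_force: [0.3, 0.2, 0.8]
grip_width: 0.0856
gripper_force: 0.0
```

```bash
python3 -c "
from h import *
go(457.8,-308.5,130,-38.7)"
```

```text
t0.47 p [ 259.1 -540.8  244.6] rot [-179.9    0.    -4.7] tool shift [ 178.8 -247.9  114.6] turn z 34.0 w 85.6 gf 0.0 F [0.3 0.2 0.8]
```

{"api": "jog_arm", "payload": {
  "rows": [
    [36, -49.5, 0, 0, 0, 0, 1],
    [36, -49.5, 0, 0, 0, 0, 1],
    [36, -49.5, 0, 0, 0, 0, 1],
    [36, -49.5, 0, 0, 0, 0, 1],
    [36, -49.5, 0, 0, 0, 0, 1]
  ]
}}

```text
time: 1.1
position: [0.4586, -0.3063, 0.245]
tcp_rot: [-180.0, 0.0, -4.4]
contact_force: [-0.1, -0.7, 0.9]
grip_width: 0.0854
gripper_force: 0.0
```

{"api": "jog_arm", "payload": {
  "rows": [
    [0, 0, 28, 0, 0, 8.5, 0.8],
    [0, 0, 28, 0, 0, 8.5, 0.6],
    [0, 0, 28, 0, 0, 8.5, 0.6],
    [0, 0, 28, 0, 0, 8.5, 0.6],
    [0, 0, 0, 0, 0, 0, 0.6]
  ]
}}

```text
time: 1.72
position: [0.4559, -0.3066, 0.1302]
tcp_rot: [-180.0, 0.4, -38.3]
contact_force: [-0.2, -0.0, 0.1]
grip_width: 0.0514
gripper_force: 0.0
```

```bash
python3 -c "
from h import *
go(457.8,-308.5,66,-38.7)"
```

```text
t1.73 p [ 455.9 -306.6  130.2] rot [-180.     0.4  -38.3] tool shift [ 2.7  0.3 64.2] turn z 0.4 w 51.4 gf 0.0 F [-0.2 -0.   0.1]
```

{"api": "jog_arm", "payload": {
  "rows": [
    [2.5, 0, 32, 0, 0, 0, 0.6],
    [0, 0, 32, 0, 0, 0, 0.6],
    [0, 0, 0, 0, 0, 0, 0.1],
    [0, 0, 0, 0, 0, 0, 0],
    [0, 0, 0, 0, 0, 0, 0]
  ],
  "force": 60
}}

```text
time: 2.35
position: [0.4607, -0.3105, 0.0713]
tcp_rot: [180.0, -0.2, -38.4]
contact_force: [-0.9, 0.0, -1.9]
grip_width: 0.0133
gripper_force: 62.6
```

{"api": "jog_arm", "payload": {
  "rows": [
    [0, 0, 0, 0, 0, 0, 0]
  ]
}}

```text
time: 2.48
position: [0.4607, -0.3106, 0.0713]
tcp_rot: [180.0, -0.2, -38.4]
contact_force: [-1.3, 0.4, 6.6]
grip_width: 0.0131
gripper_force: 63.9
```

```bash
python3 -c "
from h import *
go(525,97,200,17-60)"
```

```text
t2.48 p [ 460.7 -310.6   71.3] rot [180.   -0.2 -38.4] tool shift [-202.7 -359.4 -128.7] turn z 4.6 w 13.1 gf 63.9 F [-1.3  0.4  6.6]
```

{"api": "jog_arm", "payload": {
  "rows": [
    [0, 0, -30, 0, 0, 0, 0],
    [0, 0, -60, 0, 0, 0, 0],
    [0, 0, -40, 0, 0, 0, 0],
    [0, 0, 0, 0, 0, 0, 0],
    [0, 0, 0, 0, 0, 0, 0]
  ]
}}

```text
time: 3.1
position: [0.4593, -0.3094, 0.1986]
tcp_rot: [180.0, 0.1, -38.4]
contact_force: [-0.6, 0.4, -3.2]
grip_width: 0.0129
gripper_force: 62.7
```

```bash
python3 - <<'E'
from h import *
from station import *
go(525,97,200,17-60)
for n in("top","side"):
    d=get_image(n); np.savez(n+"1.npz",**d)
    s=observe(); p=s["position"]
    X=d["R"]@(p-[0,0,.04])+d["t"]; u=int(d["fx"]*X[0]/X[2]+d["cx"]); v=int(d["fy"]*X[1]/X[2]+d["cy"]); print(n,u,v)
    if n=="side": cv2.imwrite("pics/s1.png",cv2.resize(d["img"][max(0,v-60):v+60,max(0,u-60):u+60,::-1],None,fx=5,fy=5,interpolation=2))
E
```

```text
t3.10 p [ 459.3 -309.4  198.6] rot [ 1.80e+02  1.00e-01 -3.84e+01] tool shift [-200.9 -359.3   -1.4] turn z 4.6 w 12.9 gf 62.7 F [-0.6  0.4 -3.2]
top 323 215
side 283 143
```

View pics/s1.png

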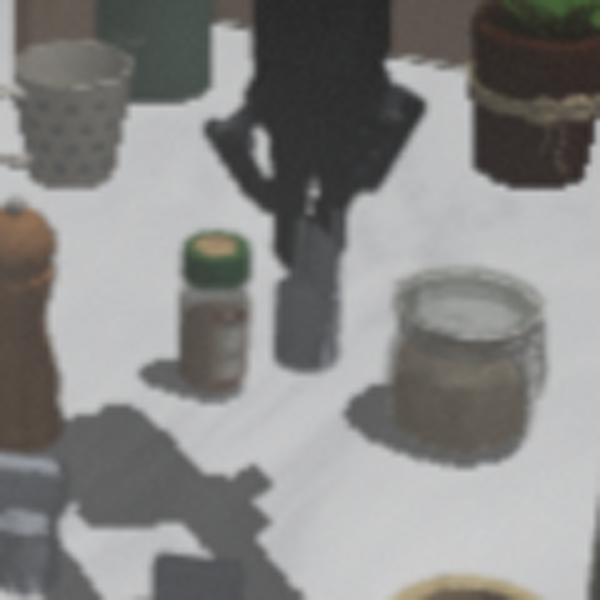

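```bash
cat >>h.py <<'E'
from scipy.optimize import least_squares
def barrel(d,p,zoff=71.0):
    "centre of held barrel from cloud points; returns offset along tool x,y given p(mm),yaw"
    W=cloud(d)*1000; ok=d["z_map"]>0
    zb=p[2]-zoff
    m=ok&(np.hypot(W[...,0]-p[0],W[...,1]-p[1])<40)&(W[...,2]>zb+3)&(W[...,2]<zb+40)
    P=W[m]
    f=least_squares(lambda c:np.hypot(P[:,0]-c[0],P[:,1]-c[1])-19,p[:2],loss="soft_l1",f_scale=1.5)
    low=W[ok&(np.hypot(W[...,0]-p[0],W[...,1]-p[1])<30)][:,2]
    return f.x,len(P),np.sqrt(np.mean(f.fun**2)),np.percentile(low[low>20],[1,3])
E
python3 - <<'E'
from h import *
p=np.array([459.3,-309.4,198.6]);a=np.radians(-38.4)
for n in("side","top"):
    d=dict(np.load(n+"1.npz")); c,k,r,l=barrel(d,p); D=c-p[:2]
    print(n,c,k,r,l,"tool xy",np.cos(a)*D[0]+np.sin(a)*D[1],np.sin(a)*D[0]-np.cos(a)*D[1])
E
```

```text
side [ 455.06392479 -307.31963656] 153 2.024463258583707 [126.67871056 131.18022223] tool xy -4.611997563769874 1.0008614981518313
top [ 457.97857676 -306.91523042] 10 0.22972486166092443 [176.82554478 585.83812469] tool xy -2.5789998518365613 -1.126498550334892
```

{"api": "jog_arm", "payload": {
  "rows": [
    [-28.2, -51.3, 0, 0, 0, 0, 0],
    [-28.2, -51.3, 0, 0, 0, 0, 0],
    [-28.2, -51.3, 0, 0, 0, 0, 0],
    [-28.2, -51.3, 0, 0, 0, 0, 0],
    [-28.2, -51.3, 0, 0, 0, 0, 0]
  ]
}}

```text
time: 3.82
position: [0.5075, -0.0191, 0.1975]
tcp_rot: [179.9, 0.1, -38.4]
contact_force: [0.5, -0.3, -1.5]
grip_width: 0.013
gripper_force: 62.8
```

{"api": "jog_arm", "payload": {
  "rows": [
    [-28.2, -51.3, 0, 0, 0, 0, 0],
    [-28.2, -51.3, 0, 0, 0, 0, 0],
    [0, 0, 10, 0, 0, 4.6, 0],
    [0, 0, 0, 0, 0, 0, 0],
    [0, 0, 0, 0, 0, 0, 0]
  ]
}}

```text
time: 4.45
position: [0.5275, 0.0937, 0.1885]
tcp_rot: [179.9, 0.1, -42.9]
contact_force: [0.9, 0.1, -1.9]
grip_width: 0.013
gripper_force: 62.6
```

```bash
python3 - <<'E'
from h import *
from station import *
go(527.7,94.5,171,17-60)
s=observe();p=s["position"]*1000;a=np.radians(s["tcp_rot"][2])
for n in("side","top"):
    d=get_image(n); c,k,r,l=barrel(d,p); D=c-p[:2]
    print(n,c,k,r,l,"tool xy",np.cos(a)*D[0]+np.sin(a)*D[1],np.sin(a)*D[0]-np.cos(a)*D[1])
    np.savez(n+"2.npz",**d)
    if n=="side": cv2.imwrite("pics/s2.png",cv2.resize(d["img"][150:300,130:260,::-1],None,fx=4,fy=4,interpolation=2))
E
```

```text
t4.45 p [527.5  93.7 188.5] rot [ 1.799e+02  1.000e-01 -4.290e+01] tool shift [-0.4 -0.7 17.5] turn z 0.1 w 13.0 gf 62.6 F [ 0.9  0.1 -1.9]
side [524.39913441  95.52221175] 216 1.3287469165028294 [55.8073671 57.0292396] tool xy -3.5044582731990612 0.823462761656133
top [526.25014631  96.21231021] 22 0.36125807174198665 [54.30968473 57.6142786 ] tool xy -2.619773797250335 -0.9428368450166763
```

View pics/s2.png

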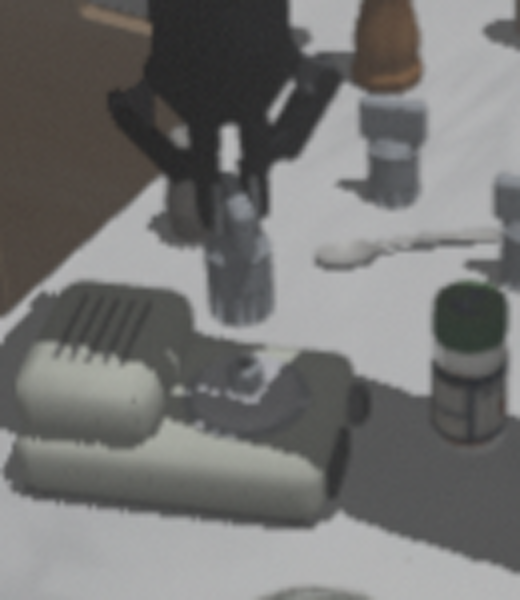

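```bash
python3 - <<'E'
from h import *
d=dict(np.load("side2.npz")); d0=dict(np.load("side0.npz"))
I=d0["img"][225:262,172:212]; g=cv2.cvtColor(I,cv2.COLOR_RGB2GRAY)
W=cloud(d0)*1000; R=np.hypot(W[...,0]-524,W[...,1]-98)
m=(R<25)&(W[...,2]>66); v,u=np.nonzero(m)
print("nut px u",u.min(),u.max(),"v",v.min(),v.max(),[ (r,u[v==r].min(),u[v==r].max()) for r in np.unique(v)])
uc=np.mean([(u[v==r].min()+u[v==r].max())/2 for r in np.unique(v)])
W2=cloud(d)*1000; m2=(np.hypot(W2[...,0]-525,W2[...,1]-96)<40)&(W2[...,2]>122)&(W2[...,2]<155); v2,u2=np.nonzero(m2)
uk=[((u2[v2==r].min()+u2[v2==r].max())/2) for r in np.unique(v2)]; print(np.unique(v2),uk)
C=-d["R"].T@d["t"]*1000
def X(u,z,guess):  # lateral of column u at height z near point guess
    best=[ray(d,[[u,r]],z/1000)[0]*1000 for r in np.arange(180,270)]
    return min(best,key=lambda q:abs((q-guess)@(np.array([525,97,0])-C)*[1,1,0][0]))
dirv=np.array([525,97])-C[:2]; dirv/=np.linalg.norm(dirv); lat=np.array([-dirv[1],dirv[0]]); print("view",dirv,"lat",lat)
for nme,uu,vv,z in(("nut",uc,np.mean(v),72),("key",np.median(uk),np.median(v2),138)):
    q=ray(d,[[uu,vv]],z/1000)[0]*1000; print(nme,uu,vv,q,"lat",q[:2]@lat, "seat lat",np.array([525,97])@lat)
# nut in top view by edges
d=dict(np.load("top0.npz")); W=cloud(d)*1000; m=(np.hypot(W[...,0]-526,W[...,1]-97)<22)&(W[...,2]>69)&(W[...,2]<95); v,u=np.nonzero(m); print("top nut",m.sum(),u.min(),u.max(),v.min(),v.max(), ray(d,[[(u.min()+u.max())/2,(v.min()+v.max())/2],[u.mean(),v.mean()]],.075)*1000)
E
```

```text
nut px u 187 195 v 239 246 [(np.int64(239), np.int64(190), np.int64(192)), (np.int64(240), np.int64(189), np.int64(194)), (np.int64(241), np.int64(187), np.int64(195)), (np.int64(242), np.int64(187), np.int64(195)), (np.int64(243), np.int64(187), np.int64(195)), (np.int64(244), np.int64(187), np.int64(195)), (np.int64(245), np.int64(188), np.int64(193)), (np.int64(246), np.int64(190), np.int64(193))]
[215 216 217 218 219 220 221 222 223 224 225 226 227 228 229] [np.float64(197.0), np.float64(189.5), np.float64(189.5), np.float64(190.0), np.float64(190.0), np.float64(190.0), np.float64(190.0), np.float64(190.0), np.float64(190.0), np.float64(190.0), np.float64(190.5), np.float64(190.5), np.float64(189.5), np.float64(190.5), np.float64(189.0)]
view [ 0.56205336 -0.82710097] lat [0.82710097 0.56205336]
nut 191.0625 242.5 [521.65298748 101.12222634  72.        ] lat 488.29578112202887 seat lat 488.7471872759065
key 190.0 223.0 [515.75961093 108.57276356 138.        ] lat 487.60896311003296 seat lat 488.7471872759065
top nut 63 147 156 187 195 [[524.23830034  99.13782234  75.        ]
 [525.01271637  98.50362304  75.        ]]
```

{"api": "jog_arm", "payload": {
  "rows": [
    [-1.4, -1.5, 12, 0, 0, 0, 0],
    [0, 0, 12, 0, 0, 0, 0],
    [0, 0, 4, 0, 0, 0, 0],
    [0, 0, 4, 0, 0, 0, 0],
    [0, 0, 0, 0, 0, 0, 0]
  ]
}}

```text
time: 5.18
position: [0.5279, 0.0964, 0.157]
tcp_rot: [180.0, 0.0, -43.0]
contact_force: [0.2, -0.5, -1.8]
grip_width: 0.0127
gripper_force: 62.7
```

{"api": "jog_arm", "payload": {
  "rows": [
    [0, 0, 3, 0, 0, 0, 0],
    [0, 0, 3, 0, 0, 0, 0],
    [0, 0, 3, 0, 0, 0, 0],
    [0, 0, 0, 0, 0, 0, 0]
  ]
}}

```text
time: 5.68
position: [0.5278, 0.0964, 0.1479]
tcp_rot: [180.0, 0.0, -43.0]
contact_force: [-0.8, 0.8, -1.5]
grip_width: 0.0127
gripper_force: 62.7
```

{"api": "jog_arm", "payload": {
  "rows": [
    [0, 0, 2, 0, 0, 0, 0],
    [0, 0, 2, 0, 0, 0, 0],
    [0, 0, 0, 0, 0, 0, 0]
  ]
}}

```text
time: 6.05
position: [0.5281, 0.0965, 0.145]
tcp_rot: [-180.0, 0.0, -43.0]
contact_force: [-4.1, 0.7, 4.2]
grip_width: 0.013
gripper_force: 63.7
```

{"api": "jog_arm", "payload": {
  "rows": [
    [0, 0, 2, 0, 0, 0, 0],
    [0, 0, 0, 0, 0, 0, 0]
  ]
}}

```text
time: 6.3
position: [0.5286, 0.0965, 0.1448]
tcp_rot: [-179.9, -0.1, -43.0]
contact_force: [-8.4, -0.5, 16.3]
grip_width: 0.0129
gripper_force: 65.6
```

{"api": "jog_arm", "payload": {
  "rows": [
    [0, 0, 2, 0, 0, 0, 0],
    [0, 0, 0, 0, 0, 0, 0]
  ]
}}

```text
time: 6.55
position: [0.5294, 0.0963, 0.1444]
tcp_rot: [-179.9, -0.1, -43.0]
contact_force: [-9.8, -2.0, 26.0]
grip_width: 0.0128
gripper_force: 67.4
```

{"api": "jog_arm", "payload": {
  "rows": [
    [0, 0, -3, 0, 0, 0, 0],
    [0, 1.5, 0, 0, 0, 0, 0],
    [0, 0, 0, 0, 0, 0, 0]
  ]
}}

```text
time: 6.92
position: [0.5277, 0.0958, 0.1443]
tcp_rot: [-179.9, -0.0, -43.0]
contact_force: [-1.4, 2.4, 7.5]
grip_width: 0.0128
gripper_force: 64.1
```

{"api": "jog_arm", "payload": {
  "rows": [
    [-1.5, 0, 0, 0, 0, 0, 0],
    [0, 0, 0, 0, 0, 0, 0]
  ]
}}

```text
time: 7.18
position: [0.5271, 0.0963, 0.1442]
tcp_rot: [-179.9, -0.1, -43.0]
contact_force: [1.3, -0.3, 5.6]
grip_width: 0.0127
gripper_force: 63.9
```

{"api": "jog_arm", "payload": {
  "rows": [
    [0, 1.5, 0, 0, 0, 0, 0],
    [0, 0, 0, 0, 0, 0, 0]
  ]
}}

```text
time: 7.42
position: [0.5265, 0.096, 0.1442]
tcp_rot: [-179.8, -0.1, -43.0]
contact_force: [5.4, 4.2, 3.3]
grip_width: 0.0129
gripper_force: 63.5
```

{"api": "jog_arm", "payload": {
  "rows": [
    [1.5, 0, 0, 0, 0, 0, 0],
    [0, 0, 0, 0, 0, 0, 0]
  ]
}}

```text
time: 7.68
position: [0.527, 0.0956, 0.1442]
tcp_rot: [-179.8, 0.0, -43.0]
contact_force: [2.4, 6.5, 6.4]
grip_width: 0.0129
gripper_force: 64.0
```

{"api": "jog_arm", "payload": {
  "rows": [
    [1.5, 0, 0, 0, 0, 0, 0],
    [0, 0, 0, 0, 0, 0, 0]
  ]
}}

```text
time: 7.92
position: [0.5275, 0.0946, 0.1441]
tcp_rot: [-179.8, 0.1, -43.0]
contact_force: [-0.8, 6.6, 7.6]
grip_width: 0.0128
gripper_force: 64.4
```

{"api": "jog_arm", "payload": {
  "rows": [
    [0, -1.5, 0, 0, 0, 0, 0],
    [0, 0, 0, 0, 0, 0, 0]
  ]
}}

```text
time: 8.18
position: [0.5279, 0.095, 0.144]
tcp_rot: [-180.0, 0.1, -43.0]
contact_force: [-4.0, 3.3, 10.0]
grip_width: 0.0126
gripper_force: 65.0
```

{"api": "jog_arm", "payload": {
  "rows": [
    [0, -1.5, 0, 0, 0, 0, 0],
    [0, 0, 0, 0, 0, 0, 0]
  ]
}}

```text
time: 8.43
position: [0.5283, 0.0954, 0.1439]
tcp_rot: [179.9, 0.1, -43.0]
contact_force: [-6.1, 0.3, 14.0]
grip_width: 0.0131
gripper_force: 65.4
```

{"api": "jog_arm", "payload": {
  "rows": [
    [0, -1.5, 0, 0, 0, 0, 0],
    [0, 0, 0, 0, 0, 0, 0]
  ]
}}

```text
time: 8.68
position: [0.5287, 0.0958, 0.1439]
tcp_rot: [179.8, 0.1, -43.0]
contact_force: [-11.6, -3.1, 16.7]
grip_width: 0.0133
gripper_force: 65.9
```

{"api": "jog_arm", "payload": {
  "rows": [
    [-1.5, 0, 0, 0, 0, 0, 0],
    [-1.5, 0, 0, 0, 0, 0, 0],
    [0, 0, 0, 0, 0, 0, 0]
  ]
}}

```text
time: 9.05
position: [0.5278, 0.0966, 0.144]
tcp_rot: [179.8, -0.1, -43.0]
contact_force: [-4.7, -7.7, 12.6]
grip_width: 0.0129
gripper_force: 65.0
```

{"api": "jog_arm", "payload": {
  "rows": [
    [1.5, 1.5, 0, 0, 0, 3, 0],
    [0, 0, 0, 0, 0, 3, 0],
    [0, 0, 0, 0, 0, 0, 0]
  ]
}}

```text
time: 9.43
position: [0.5278, 0.0957, 0.1441]
tcp_rot: [179.9, -0.0, -49.0]
contact_force: [-5.4, -3.2, 12.1]
grip_width: 0.0125
gripper_force: 65.2
```

{"api": "jog_arm", "payload": {
  "rows": [
    [0, 0, 0, 0, 0, -4, 0],
    [0, 0, 0, 0, 0, -4, 0],
    [0, 0, 0, 0, 0, -4, 0],
    [0, 0, 0, 0, 0, 0, 0]
  ]
}}

```text
time: 9.93
position: [0.528, 0.0961, 0.1441]
tcp_rot: [180.0, -0.0, -36.9]
contact_force: [-4.0, -1.5, 11.4]
grip_width: 0.0128
gripper_force: 64.9
```

```bash
python3 - <<'E'
from h import *
from station import *
go(527.7,94.5,171,17-60)
s=observe();print(s["moment"])
p=s["position"]*1000;a=np.radians(s["tcp_rot"][2])
for n in("side","top"):
    d=get_image(n); c,k,r,l=barrel(d,p); D=c-p[:2]
    print(n,c,k,r,l,"tool xy",np.cos(a)*D[0]+np.sin(a)*D[1],np.sin(a)*D[0]-np.cos(a)*D[1])
    if n=="side": cv2.imwrite("pics/s3.png",cv2.resize(d["img"][170:290,130:250,::-1],None,fx=5,fy=5,interpolation=2))
E
```

```text
t9.93 p [528.   96.1 144.1] rot [180.   -0.  -36.9] tool shift [  0.7   1.4 -26.9] turn z 6.1 w 12.8 gf 64.9 F [-4.  -1.5 11.4]
[-0.26945211  0.90301717 -0.12901499]
side [524.2146561   98.43896821] 199 2.1648006996758706 [55.72787558 56.97889303] tool xy -4.419723900726208 0.3966785854711208
top [526.29831508  99.34476891] 14 0.2604101457961967 [55.30895534 59.45076358] tool xy -3.298930492788698 -1.5796644459617741
```

View pics/s3.png

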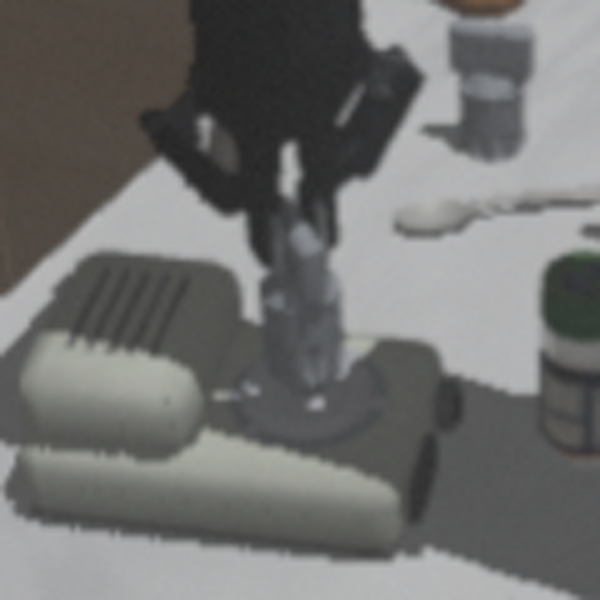

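The view shows the key standing high on the nut, with the nut visible under its mouth at about (317,400). It stops about 16 mm above the boss even when slid and twisted, so it's too small. I'll put it back where it stood.

{"api": "jog_arm", "payload": {
  "rows": [
    [0, 0, -25, 0, 0, 0, 0],
    [0, 0, -30, 0, 0, 0, 0],
    [0, 0, 0, 0, 0, 0, 0]
  ]
}}

```text
time: 10.4
position: [0.5292, 0.0964, 0.2]
tcp_rot: [-179.9, -0.1, -37.0]
contact_force: [0.5, -0.1, -1.6]
grip_width: 0.0131
gripper_force: 63.2
```

```bash
python3 -c "
from h import *
go(460.5,-310.5,71.5,-38.4)"
```

```text
t10.40 p [529.2  96.4 200. ] rot [-1.799e+02 -1.000e-01 -3.700e+01] tool shift [190.1 366.3 128.5] turn z 1.4 w 13.1 gf 63.2 F [ 0.5 -0.1 -1.6]
```

{"api": "jog_arm", "payload": {
  "rows": [
    [27, 52.3, 0, 0, 0, 0, 0],
    [27, 52.3, 0, 0, 0, 0, 0],
    [27, 52.3, 0, 0, 0, 0, 0],
    [27, 52.3, 0, 0, 0, 0, 0],
    [27, 52.3, 0, 0, 0, 0, 0]
  ]
}}

```text
time: 11.02
position: [0.4769, -0.195, 0.196]
tcp_rot: [180.0, 0.2, -37.0]
contact_force: [2.1, -1.1, -1.5]
grip_width: 0.0126
gripper_force: 63.1
```

{"api": "jog_arm", "payload": {
  "rows": [
    [27, 52.3, 0, 0, 0, 0, 0],
    [27, 52.3, 0, 0, 0, 0, 0],
    [0, 0, 50, 0, 0, 1.4, 0],
    [0, 0, 50, 0, 0, 0, 0],
    [0, 0, 0, 0, 0, 0, 0]
  ]
}}

```text
time: 11.65
position: [0.4542, -0.3064, 0.0915]
tcp_rot: [-180.0, 0.7, -38.4]
contact_force: [-1.0, -0.2, -1.3]
grip_width: 0.0125
gripper_force: 63.0
```

```bash
python3 -c "
from h import *
go(460.5,-310.5,71.3,-38.4)"
```

```text
t11.65 p [ 454.2 -306.4   91.5] rot [-180.     0.7  -38.4] tool shift [ 7.5 -0.8 20.2] turn z -0.0 w 12.5 gf 63.0 F [-1.  -0.2 -1.3]
```

{"api": "jog_arm", "payload": {
  "rows": [
    [0, 0, 8, 0, 0, 0, 0],
    [0, 0, 4, 0, 0, 0, 0],
    [0, 0, 3, 0, 0, 0, 0],
    [0, 0, 0, 0, 0, 0, 0]
  ]
}}

```text
time: 12.15
position: [0.459, -0.3099, 0.084]
tcp_rot: [180.0, -0.1, -38.4]
contact_force: [0.7, -0.4, -2.0]
grip_width: 0.0126
gripper_force: 63.1
```

{"api": "jog_arm", "payload": {
  "rows": [
    [0, 0, 2, 0, 0, 0, 0],
    [0, 0, 0, 0, 0, 0, 0]
  ]
}}

```text
time: 12.4
position: [0.4586, -0.3097, 0.0813]
tcp_rot: [-180.0, 0.0, -38.4]
contact_force: [0.4, 0.2, -2.0]
grip_width: 0.0127
gripper_force: 63.1
```

{"api": "jog_arm", "payload": {
  "rows": [
    [0, 0, 1.5, 0, 0, 0, 0],
    [0, 0, 0, 0, 0, 0, 0]
  ]
}}

```text
time: 12.65
position: [0.4586, -0.3097, 0.0796]
tcp_rot: [-180.0, 0.0, -38.4]
contact_force: [0.6, 0.8, -1.8]
grip_width: 0.0128
gripper_force: 63.1
```

{"api": "jog_arm", "payload": {
  "rows": [
    [0, 0, 3, 0, 0, 0, 0],
    [0, 0, 3, 0, 0, 0, 0],
    [0, 0, 0, 0, 0, 0, 0]
  ]
}}

```text
time: 13.02
position: [0.4584, -0.3095, 0.0733]
tcp_rot: [-180.0, 0.1, -38.4]
contact_force: [-1.3, -0.1, -2.2]
grip_width: 0.0126
gripper_force: 63.1
```

{"api": "jog_arm", "payload": {
  "rows": [
    [0, 0, 1.5, 0, 0, 0, 0],
    [0, 0, 0, 0, 0, 0, 0]
  ]
}}

```text
time: 13.28
position: [0.4586, -0.3097, 0.0722]
tcp_rot: [180.0, 0.0, -38.4]
contact_force: [-0.3, 0.6, -2.6]
grip_width: 0.0129
gripper_force: 63.1
```

{"api": "jog_arm", "payload": {
  "rows": [
    [0, 0, 1.5, 0, 0, 0, 0],
    [0, 0, 0, 0, 0, 0, 0]
  ]
}}

```text
time: 13.52
position: [0.4589, -0.31, 0.0713]
tcp_rot: [180.0, -0.0, -38.4]
contact_force: [-0.8, 0.5, 1.9]
grip_width: 0.0129
gripper_force: 63.5
```

{"api": "jog_arm", "payload": {
  "rows": [
    [0, 0, -0.5, 0, 0, 0, 0.3],
    [0, 0, 0, 0, 0, 0, 0.5],
    [0, 0, 0, 0, 0, 0, 0.5],
    [0, 0, -20, 0, 0, 0, 0.5],
    [0, 0, -30, 0, 0, 0, 0.5]
  ]
}}

```text
time: 14.15
position: [0.4582, -0.3093, 0.122]
tcp_rot: [-180.0, 0.1, -38.4]
contact_force: [0.1, -0.3, 0.1]
grip_width: 0.0427
gripper_force: 0.0
```

{"api": "jog_arm", "payload": {
  "rows": [
    [0, 0, -30, 0, 0, 0, 0.5],
    [0, 0, -20, 0, 0, 0, 0.5],
    [0, 0, 0, 0, 0, -10.5, 0.5],
    [0, 0, 0, 0, 0, -10.5, 0.5],
    [0, 0, 0, 0, 0, -10.5, 0.5]
  ]
}}

```text
time: 14.78
position: [0.4587, -0.3097, 0.172]
tcp_rot: [180.0, -0.0, -6.6]
contact_force: [0.0, 0.4, 0.1]
grip_width: 0.0428
gripper_force: 0.0
```

{"api": "jog_arm", "payload": {
  "rows": [
    [0, 0, 0, 0, 0, -10.5, 0.5],
    [0, 0, 0, 0, 0, -10.5, 0.5],
    [0, 0, 0, 0, 0, -1.5, 0.5],
    [0, 0, 0, 0, 0, 0, 0.5]
  ]
}}

```text
time: 15.28
position: [0.4587, -0.3097, 0.1716]
tcp_rot: [180.0, -0.0, 15.4]
contact_force: [-0.6, -0.0, -0.1]
grip_width: 0.0425
gripper_force: 0.0
```

```bash
python3 - <<'E'
from h import *
from station import *
go(450.7,-147.4,130,15.5)
d=get_image("side"); W=cloud(d)*1000
m=(np.hypot(W[...,0]-457,W[...,1]+308)<50)&(W[...,2]>15)&(W[...,2]<100); P=W[m]
T=P[P[:,2]>72]; print(len(P),P[:,2].max(),pca(T/1000))
b=P[P[:,2]<43]; f=least_squares(lambda c:np.hypot(b[:,0]-c[0],b[:,1]-c[1])-19,[457,-308],loss="soft_l1",f_scale=1.5); print(f.x)
E
```

```text
t15.28 p [ 458.7 -309.7  171.6] rot [180.   -0.   15.4] tool shift [  35.4 -158.6   41.6] turn z -0.1 w 42.5 gf 0.0 F [-0.6 -0.  -0.1]
259 84.56936223708088 (array([ 455. , -305.9]), array([16.1, 49.5]), -41.5, np.float64(141.4), array([ 453.1, -302.5]))
[ 454.76027026 -306.98527582]
```

{"api": "jog_arm", "payload": {
  "rows": [
    [11.8, -52.9, 0, 0, 0, 0, 0.5],
    [11.8, -52.9, 0, 0, 0, 0, 0.5],
    [11.8, -52.9, 0, 0, 0, 0, 0.5],
    [0, 0, 40, 0, 0, 0, 0.5],
    [0, 0, 0, 0, 0, 0, 0.5]
  ]
}}

```text
time: 15.95
position: [0.4479, -0.1458, 0.1287]
tcp_rot: [-179.8, 0.3, 15.6]
contact_force: [-1.4, 0.1, -0.1]
grip_width: 0.0427
gripper_force: 0.0
```

{"api": "jog_arm", "payload": {
  "rows": [
    [0, 0, 0, 0, 0, 0, 0.5]
  ]
}}

```text
time: 16.08
position: [0.4503, -0.1479, 0.1322]
tcp_rot: [180.0, -0.0, 15.5]
contact_force: [0.5, -0.2, -0.4]
grip_width: 0.0424
gripper_force: 0.0
```

```bash
python3 -c "
from h import *
go(450.7,-147.4,70,15.5)"
```

```text
t16.07 p [ 450.3 -147.9  132.2] rot [180.   -0.   15.5] tool shift [ 0.5 -0.4 62.2] turn z 0.0 w 42.4 gf 0.0 F [ 0.5 -0.2 -0.4]
```

{"api": "jog_arm", "payload": {
  "rows": [
    [0.5, 0, 30, 0, 0, 0, 0.5],
    [0, 0, 25, 0, 0, 0, 0.5],
    [0, 0, 7, 0, 0, 0, 0.5],
    [0, 0, 0, 0, 0, 0, 0.5],
    [0, 0, 0, 0, 0, 0, 0.1]
  ]
}}

```text
time: 16.7
position: [0.4516, -0.1479, 0.0709]
tcp_rot: [179.9, -0.1, 15.6]
contact_force: [-0.7, 0.1, 0.4]
grip_width: 0.0257
gripper_force: 0.0
```

{"api": "jog_arm", "payload": {
  "rows": [
    [0, 0, 0, 0, 0, 0, 0],
    [0, 0, 0, 0, 0, 0, 0],
    [0, 0, 0, 0, 0, 0, 0]
  ]
}}

```text
time: 17.08
position: [0.4516, -0.1478, 0.0708]
tcp_rot: [179.9, -0.1, 15.6]
contact_force: [-1.0, -0.8, 6.0]
grip_width: 0.0129
gripper_force: 59.2
```

{"api": "jog_arm", "payload": {
  "rows": [
    [0, 0, -30, 0, 0, 0, 0],
    [0, 0, -50, 0, 0, 0, 0],
    [0, 0, -50, 0, 0, 0, 0],
    [0, 0, 0, 0, 0, 0, 0],
    [0, 0, 0, 0, 0, 0, 0]
  ]
}}

```text
time: 17.7
position: [0.4502, -0.147, 0.1986]
tcp_rot: [-180.0, 0.0, 15.6]
contact_force: [-0.7, -0.3, -0.7]
grip_width: 0.013
gripper_force: 59.1
```

```bash
cat >b.py <<'E'
from h import *
from station import *
def offs():
    s=observe();p=s["position"]*1000;a=np.radians(s["tcp_rot"][2])
    for n in("side","top"):
        d=get_image(n); c,k,r,l=barrel(d,p); D=c-p[:2]
        print(n,c,k,r,l,"tool xy",np.cos(a)*D[0]+np.sin(a)*D[1],np.sin(a)*D[0]-np.cos(a)*D[1])
E
python3 -c "
from b import *
go(525,98,200,17)
offs()"
```

```text
t17.70 p [ 450.2 -147.   198.6] rot [-180.     0.    15.6] tool shift [ 137.9 -215.8   -1.4] turn z -1.4 w 13.0 gf 59.1 F [-0.7 -0.3 -0.7]
side [ 447.34985515 -146.79395917] 170 1.9205874605229636 [128.66429514 130.75335396] tool xy -2.6928342580226645 -0.9640529298203198
top [ 450.20276339 -146.99808887] 0 nan [584.9727193  585.99635269] tool xy 0.0 0.0
  return _methods._mean(a, axis=axis, dtype=dtype,
  ret = ret.dtype.type(ret / rcount)
```

{"api": "jog_arm", "payload": {
  "rows": [
    [27.8, -43.2, 0, 0, 0, 0, 0],
    [27.8, -43.2, 0, 0, 0, 0, 0],
    [27.8, -43.2, 0, 0, 0, 0, 0],
    [27.8, -43.2, 0, 0, 0, 0, 0],
    [27.8, -43.2, 0, 0, 0, 0, 0]
  ]
}}

```text
time: 18.42
position: [0.5255, 0.0998, 0.1972]
tcp_rot: [-180.0, 0.2, 15.6]
contact_force: [0.9, -1.3, -1.4]
grip_width: 0.0126
gripper_force: 59.2
```

{"api": "jog_arm", "payload": {
  "rows": [
    [0, 0, 10, 0, 0, -1.4, 0],
    [0, 0, 20, 0, 0, 0, 0],
    [0, 0, 5, 0, 0, 0, 0],
    [0, 0, 0, 0, 0, 0, 0],
    [0, 0, 0, 0, 0, 0, 0]
  ]
}}

```text
time: 19.05
position: [0.5267, 0.0975, 0.1648]
tcp_rot: [180.0, -0.0, 16.9]
contact_force: [0.1, -0.5, -2.1]
grip_width: 0.0128
gripper_force: 59.3
```

```bash
python3 -c "
from b import *
go(526.1,98.3,150,17)
offs()"
```

```text
t19.05 p [526.7  97.5 164.8] rot [180.   -0.   16.9] tool shift [-0.3 -0.9 14.8] turn z -0.1 w 12.8 gf 59.3 F [ 0.1 -0.5 -2.1]
side [524.00236772  97.60104182] 204 1.3291286997653669 [55.34514323 56.33251381] tool xy -2.527547725440776 -0.8403904222888618
top [526.4252102  98.4130116] 40 0.42486342440455777 [57.05553807 59.36452602] tool xy 0.02673479122088565 -0.9118149113340949
```

{"api": "jog_arm", "payload": {
  "rows": [
    [0, -0.4, 7, 0, 0, 0, 0],
    [0, 0, 7, 0, 0, 0, 0],
    [0, 0, 3, 0, 0, 0, 0],
    [0, 0, 0, 0, 0, 0, 0]
  ]
}}

```text
time: 19.65
position: [0.5259, 0.0986, 0.1467]
tcp_rot: [-180.0, 0.1, 17.0]
contact_force: [0.6, -0.6, -1.4]
grip_width: 0.0128
gripper_force: 59.3
```

{"api": "jog_arm", "payload": {
  "rows": [
    [0, 0, 2, 0, 0, 0, 0],
    [0, 0, 2, 0, 0, 0, 0],
    [0, 0, 0, 0, 0, 0, 0]
  ]
}}

```text
time: 20.02
position: [0.5261, 0.0986, 0.1431]
tcp_rot: [-180.0, 0.0, 17.0]
contact_force: [-0.3, -0.7, -2.1]
grip_width: 0.0129
gripper_force: 59.3
```

{"api": "jog_arm", "payload": {
  "rows": [
    [0, 0, 2, 0, 0, 0, 0],
    [0, 0, 0, 0, 0, 0, 0]
  ]
}}

```text
time: 20.27
position: [0.5261, 0.0986, 0.141]
tcp_rot: [-180.0, 0.0, 17.0]
contact_force: [0.1, 0.0, -1.7]
grip_width: 0.0127
gripper_force: 59.3
```

{"api": "jog_arm", "payload": {
  "rows": [
    [0, 0, 2, 0, 0, 0, 0],
    [0, 0, 0, 0, 0, 0, 0]
  ]
}}

```text
time: 20.52
position: [0.5261, 0.0986, 0.1391]
tcp_rot: [-180.0, 0.0, 17.0]
contact_force: [-0.6, 0.7, -1.7]
grip_width: 0.0129
gripper_force: 59.3
```

{"api": "jog_arm", "payload": {
  "rows": [
    [0, 0, 2, 0, 0, 0, 0],
    [0, 0, 0, 0, 0, 0, 0]
  ]
}}

```text
time: 20.78
position: [0.5261, 0.0986, 0.1371]
tcp_rot: [-180.0, 0.0, 17.0]
contact_force: [0.1, 0.4, -1.5]
grip_width: 0.0129
gripper_force: 59.3
```

{"api": "jog_arm", "payload": {
  "rows": [
    [0, 0, 2, 0, 0, 0, 0],
    [0, 0, 0, 0, 0, 0, 0]
  ]
}}

```text
time: 21.02
position: [0.5263, 0.0986, 0.1353]
tcp_rot: [180.0, -0.0, 17.0]
contact_force: [0.8, 0.7, -1.0]
grip_width: 0.0127
gripper_force: 59.4
```

{"api": "jog_arm", "payload": {
  "rows": [
    [0, 0, 2, 0, 0, 0, 0],
    [0, 0, 0, 0, 0, 0, 0]
  ]
}}

```text
time: 21.28
position: [0.5267, 0.0987, 0.1352]
tcp_rot: [180.0, -0.1, 17.0]
contact_force: [-5.7, -0.7, 12.9]
grip_width: 0.0133
gripper_force: 61.6
```

{"api": "jog_arm", "payload": {
  "rows": [
    [0, 0, 2, 0, 0, 0, 0],
    [0, 0, 0, 0, 0, 0, 0]
  ]
}}

```text
time: 21.52
position: [0.5277, 0.0988, 0.135]
tcp_rot: [180.0, -0.2, 17.0]
contact_force: [-8.7, -1.0, 21.4]
grip_width: 0.0128
gripper_force: 63.2
```

This key slid over the nut but stopped about 4.5 mm above the boss, so it's too big. I'll put it back and take the third.

{"api": "jog_arm", "payload": {
  "rows": [
    [0, 0, -14, 0, 0, 0, 0],
    [0, 0, -30, 0, 0, 0, 0],
    [0, 0, -25, 0, 0, 0, 0],
    [0, 0, 0, 0, 0, 1.4, 0],
    [0, 0, 0, 0, 0, 0, 0]
  ]
}}

```text
time: 22.15
position: [0.5257, 0.0985, 0.1991]
tcp_rot: [-180.0, 0.1, 15.6]
contact_force: [0.2, 0.6, -2.4]
grip_width: 0.0132
gripper_force: 59.7
```

```bash
python3 -c "
from b import *
go(451,-147.8,71,15.6)"
```

```text
t22.15 p [525.7  98.5 199.1] rot [-1.80e+02  1.00e-01  1.56e+01] tool shift [-138.1  217.3  128.1] turn z -0.0 w 13.2 gf 59.7 F [ 0.2  0.6 -2.4]
```

{"api": "jog_arm", "payload": {
  "rows": [
    [-27.6, 43.5, 0, 0, 0, 0, 0],
    [-27.6, 43.5, 0, 0, 0, 0, 0],
    [-27.6, 43.5, 0, 0, 0, 0, 0],
    [-27.6, 43.5, 0, 0, 0, 0, 0],
    [-27.6, 43.5, 0, 0, 0, 0, 0]
  ]
}}

```text
time: 22.78
position: [0.4503, -0.1491, 0.1985]
tcp_rot: [-179.9, 0.1, 15.6]
contact_force: [0.9, -0.8, -1.8]
grip_width: 0.0133
gripper_force: 59.6
```

{"api": "jog_arm", "payload": {
  "rows": [
    [0, 0, 50, 0, 0, 0, 0],
    [0, 0, 50, 0, 0, 0, 0],
    [0, 0, 16, 0, 0, 0, 0],
    [0, 0, 5, 0, 0, 0, 0],
    [0, 0, 0, 0, 0, 0, 0]
  ]
}}

```text
time: 23.4
position: [0.4528, -0.1482, 0.0805]
tcp_rot: [179.9, -0.1, 15.6]
contact_force: [1.7, 0.4, -1.3]
grip_width: 0.013
gripper_force: 59.6
```

{"api": "jog_arm", "payload": {
  "rows": [
    [0, 0, 0, 0, 0, 0, 0],
    [0, 0, 1.5, 0, 0, 0, 0],
    [0, 0, 0, 0, 0, 0, 0]
  ]
}}

```text
time: 23.78
position: [0.4521, -0.1481, 0.0783]
tcp_rot: [180.0, -0.0, 15.6]
contact_force: [-0.4, -0.0, -2.1]
grip_width: 0.0126
gripper_force: 59.6
```

{"api": "jog_arm", "payload": {
  "rows": [
    [0, 0, 3, 0, 0, 0, 0],
    [0, 0, 3, 0, 0, 0, 0],
    [0, 0, 0, 0, 0, 0, 0]
  ]
}}

```text
time: 24.15
position: [0.4514, -0.1478, 0.0713]
tcp_rot: [-180.0, 0.0, 15.6]
contact_force: [0.5, -0.2, -1.0]
grip_width: 0.0129
gripper_force: 59.6
```

{"api": "jog_arm", "payload": {
  "rows": [
    [0, 0, 1.5, 0, 0, 0, 0],
    [0, 0, 0, 0, 0, 0, 0]
  ]
}}

```text
time: 24.4
position: [0.4519, -0.1481, 0.0708]
tcp_rot: [180.0, 0.0, 15.6]
contact_force: [-2.6, 1.5, 4.4]
grip_width: 0.0129
gripper_force: 60.6
```

{"api": "jog_arm", "payload": {
  "rows": [
    [0, 0, -0.7, 0, 0, 0, 0.3],
    [0, 0, 0, 0, 0, 0, 0.5],
    [0, 0, 0, 0, 0, 0, 0.5],
    [0, 0, -20, 0, 0, 0, 0.5],
    [0, 0, -40, 0, 0, 2, 0.5]
  ]
}}

```text
time: 25.02
position: [0.4502, -0.1473, 0.1297]
tcp_rot: [-179.8, 0.2, 13.6]
contact_force: [0.3, -0.7, -0.2]
grip_width: 0.0425
gripper_force: 0.0
```

{"api": "jog_arm", "payload": {
  "rows": [
    [0, 0, 0, 0, 0, 0, 0.5],
    [0, 0, 0, 0, 0, 0, 0.5]
  ]
}}

```text
time: 25.28
position: [0.4517, -0.148, 0.1307]
tcp_rot: [180.0, -0.0, 13.6]
contact_force: [0.9, 0.7, 0.4]
grip_width: 0.043
gripper_force: 0.0
```

```bash
python3 - <<'E'
from h import *
from station import *
go(579.9,-194.3,130,13.6)
d=get_image("side"); W=cloud(d)*1000
for c0 in((451,-148),(458,-308),(580,-194)):
    m=(np.hypot(W[...,0]-c0[0],W[...,1]-c0[1])<50)&(W[...,2]>15)&(W[...,2]<90); P=W[m]
    print(len(P),P[:,2].max(),pca(P[P[:,2]>72]/1000))
E
```

```text
t25.27 p [ 451.7 -148.   130.7] rot [180.   -0.   13.6] tool shift [113.7  75.2   0.7] turn z 0.0 w 43.0 gf 0.0 F [0.9 0.7 0.4]
376 83.60512328679388 (array([ 447. , -145.5]), array([48.9, 17.4]), 13.9, np.float64(-163.1), array([ 446.6, -144.4]))
263 82.68606200733724 (array([ 454.3, -306.3]), array([16.3, 51.3]), -35.1, np.float64(142.2), array([ 452.7, -302.1]))
330 83.50681287646147 (array([ 578.3, -193.1]), array([48.8, 17.5]), 15.5, np.float64(-167.7), array([ 577.5, -190.9]))
```

{"api": "jog_arm", "payload": {
  "rows": [
    [38, 25, 0, 0, 0, 0, 0.5],
    [38, 25, 0, 0, 0, 0, 0.5],
    [38, 25, 0, 0, 0, 0, 0.5],
    [0, 0, 0, 0, 0, 0, 0.5],
    [0, 0, 0, 0, 0, 0, 0.5]
  ]
}}

```text
time: 25.95
position: [0.579, -0.1936, 0.1291]
tcp_rot: [-179.9, 0.2, 13.6]
contact_force: [-0.6, 0.1, 1.2]
grip_width: 0.0428
gripper_force: 0.0
```

```bash
python3 -c "
from b import *
go(579.9,-194.3,70.5,13.6)"
```

```text
t25.95 p [ 579.  -193.6  129.1] rot [-179.9    0.2   13.6] tool shift [ 0.7  0.9 58.6] turn z 0.0 w 42.8 gf 0.0 F [-0.6  0.1  1.2]
```

{"api": "jog_arm", "payload": {
  "rows": [
    [0.5, 0.7, 30, 0, 0, 0, 0.5],
    [0, 0, 22, 0, 0, 0, 0.5],
    [0, 0, 7, 0, 0, 0, 0.5],
    [0, 0, 0, 0, 0, 0, 0.5],
    [0, 0, 0, 0, 0, 0, 0.1]
  ]
}}

```text
time: 26.58
position: [0.5815, -0.1949, 0.0735]
tcp_rot: [179.9, -0.1, 13.6]
contact_force: [1.4, 0.2, -0.1]
grip_width: 0.0258
gripper_force: 0.0
```

{"api": "jog_arm", "payload": {
  "rows": [
    [0, 0, 0, 0, 0, 0, 0],
    [0, 0, 0, 0, 0, 0, 0],
    [0, 0, 0, 0, 0, 0, 0]
  ]
}}

```text
time: 26.95
position: [0.5819, -0.1952, 0.0736]
tcp_rot: [179.9, -0.1, 13.6]
contact_force: [-0.7, -1.1, 6.5]
grip_width: 0.0128
gripper_force: 59.6
```

{"api": "jog_arm", "payload": {
  "rows": [
    [0, 0, -30, 0, 0, 0, 0],
    [0, 0, -50, 0, 0, 0, 0],
    [0, 0, -50, 0, 0, 0, 0],
    [0, 0, 0, 0, 0, 0, 0],
    [0, 0, 0, 0, 0, 0, 0]
  ]
}}

```text
time: 27.58
position: [0.5805, -0.1945, 0.2012]
tcp_rot: [-180.0, 0.0, 13.6]
contact_force: [-0.6, 0.9, -1.5]
grip_width: 0.0125
gripper_force: 58.8
```

```bash
python3 -c "
from b import *
go(526,98.5,200,17)
offs()" 2>/dev/null
```

```text
t27.57 p [ 580.5 -194.5  201.2] rot [-180.     0.    13.6] tool shift [  15.9 -297.6    1.2] turn z -3.4 w 12.5 gf 58.8 F [-0.6  0.9 -1.5]
side [ 577.80938138 -194.57677764] 161 2.033563457172177 [127.63447784 131.26428911] tool xy -2.6611844918430987 -0.551396873004972
top [ 579.34262841 -193.20600784] 16 0.3937184575387374 [154.07627109 438.65383781] tool xy -0.8485839333511536 -1.5231661374910843
```

{"api": "jog_arm", "payload": {
  "rows": [
    [3.3, -59.5, 0, 0, 0, 0, 0],
    [3.3, -59.5, 0, 0, 0, 0, 0],
    [3.3, -59.5, 0, 0, 0, 0, 0],
    [3.3, -59.5, 0, 0, 0, 0, 0],
    [3.3, -59.5, 0, 0, 0, 0, 0]
  ]
}}

```text
time: 28.3
position: [0.5253, 0.1, 0.2]
tcp_rot: [-180.0, 0.2, 13.6]
contact_force: [1.6, 0.2, -1.5]
grip_width: 0.0129
gripper_force: 59.1
```

{"api": "jog_arm", "payload": {
  "rows": [
    [0, 0, 10, 0, 0, -3.4, 0],
    [0, 0, 18, 0, 0, 0, 0],
    [0, 0, 5, 0, 0, 0, 0],
    [0, 0, 0, 0, 0, 0, 0],
    [0, 0, 0, 0, 0, 0, 0]
  ]
}}

```text
time: 28.92
position: [0.5274, 0.0978, 0.1693]
tcp_rot: [180.0, -0.0, 16.9]
contact_force: [0.5, -1.0, -1.2]
grip_width: 0.0129
gripper_force: 59.3
```

```bash
python3 -c "
from b import *
go(526.6,98.5,150,17)
offs()"
```

```text
t28.93 p [527.4  97.8 169.3] rot [180.   -0.   16.9] tool shift [-0.5 -0.9 19.3] turn z -0.1 w 12.9 gf 59.3 F [ 0.5 -1.  -1.2]
side [525.14700485  97.79585323] 206 1.4177706599936353 [54.99960422 56.27196778] tool xy -2.135865763716119 -0.6854542691020717
top [527.0782214   98.66723944] 42 0.3887379755134856 [57.14376029 59.39843661] tool xy -0.034680241556369173 -0.957356279809124
```

{"api": "jog_arm", "payload": {
  "rows": [
    [-0.7, -0.4, 8, 0, 0, 0, 0],
    [0, 0, 6, 0, 0, 0, 0],
    [0, 0, 3, 0, 0, 0, 0],
    [0, 0, 0, 0, 0, 0, 0]
  ]
}}

```text
time: 29.52
position: [0.5259, 0.0986, 0.1515]
tcp_rot: [-180.0, 0.1, 17.0]
contact_force: [0.5, 0.3, -1.7]
grip_width: 0.0127
gripper_force: 59.3
```

{"api": "jog_arm", "payload": {
  "rows": [
    [0, 0, 2, 0, 0, 0, 0],
    [0, 0, 2, 0, 0, 0, 0],
    [0, 0, 0, 0, 0, 0, 0]
  ]
}}

```text
time: 29.9
position: [0.5261, 0.0986, 0.1478]
tcp_rot: [-180.0, 0.0, 17.0]
contact_force: [-0.2, 0.6, -1.5]
grip_width: 0.0129
gripper_force: 59.3
```

{"api": "jog_arm", "payload": {
  "rows": [
    [0, 0, 2, 0, 0, 0, 0],
    [0, 0, 0, 0, 0, 0, 0]
  ]
}}

```text
time: 30.15
position: [0.5261, 0.0985, 0.1458]
tcp_rot: [-180.0, 0.0, 17.0]
contact_force: [0.6, 0.4, -1.6]
grip_width: 0.0126
gripper_force: 59.3
```

{"api": "jog_arm", "payload": {
  "rows": [
    [0, 0, 2, 0, 0, 0, 0],
    [0, 0, 0, 0, 0, 0, 0]
  ]
}}

```text
time: 30.4
position: [0.5261, 0.0985, 0.1438]
tcp_rot: [-180.0, 0.0, 17.0]
contact_force: [-0.1, 0.2, -1.9]
grip_width: 0.0132
gripper_force: 59.3
```

{"api": "jog_arm", "payload": {
  "rows": [
    [0, 0, 2, 0, 0, 0, 0],
    [0, 0, 2, 0, 0, 0, 0],
    [0, 0, 0, 0, 0, 0, 0]
  ]
}}

```text
time: 30.78
position: [0.526, 0.0985, 0.1397]
tcp_rot: [-180.0, 0.0, 17.0]
contact_force: [0.3, -0.1, -1.5]
grip_width: 0.0127
gripper_force: 59.3
```

{"api": "jog_arm", "payload": {
  "rows": [
    [0, 0, 2, 0, 0, 0, 0],
    [0, 0, 0, 0, 0, 0, 0]
  ]
}}

```text
time: 31.02
position: [0.5261, 0.0986, 0.1378]
tcp_rot: [-180.0, 0.0, 17.0]
contact_force: [-0.3, 0.8, -2.4]
grip_width: 0.0126
gripper_force: 59.3
```

{"api": "jog_arm", "payload": {
  "rows": [
    [0, 0, 2, 0, 0, 0, 0],
    [0, 0, 0, 0, 0, 0, 0]
  ]
}}

```text
time: 31.28
position: [0.5261, 0.0986, 0.1358]
tcp_rot: [-180.0, 0.0, 17.0]
contact_force: [0.8, 0.0, -1.6]
grip_width: 0.0128
gripper_force: 59.3
```

{"api": "jog_arm", "payload": {
  "rows": [
    [0, 0, 2, 0, 0, 0, 0],
    [0, 0, 0, 0, 0, 0, 0]
  ]
}}

```text
time: 31.52
position: [0.5261, 0.0985, 0.1338]
tcp_rot: [-180.0, 0.0, 17.0]
contact_force: [-0.2, 1.4, -2.0]
grip_width: 0.0129
gripper_force: 59.3
```

{"api": "jog_arm", "payload": {
  "rows": [
    [0, 0, 1, 0, 0, 0, 0],
    [0, 0, 0, 0, 0, 0, 0]
  ]
}}

```text
time: 31.78
position: [0.5265, 0.0986, 0.1336]
tcp_rot: [180.0, -0.0, 17.0]
contact_force: [-1.3, -0.9, 2.9]
grip_width: 0.013
gripper_force: 59.9
```

{"api": "jog_arm", "payload": {
  "rows": [
    [0, 0, 0.7, 0, 0, 0, 0],
    [0, 0, 0, 0, 0, 0, 0],
    [0, 0, 0, 0, 0, 0, 0]
  ]
}}

```text
time: 32.15
position: [0.5266, 0.0986, 0.1335]
tcp_rot: [180.0, -0.1, 17.0]
contact_force: [-4.1, -0.3, 8.8]
grip_width: 0.0127
gripper_force: 60.9
```

```bash
python3 - <<'E'
from b import *
go(526,98.5,133.5,17)
d=get_image("side"); cv2.imwrite("pics/s4.png",cv2.resize(d["img"][120:300,130:330,::-1],None,fx=3.3,fy=3.3,interpolation=2))
E
```

```text
t32.15 p [526.6  98.6 133.5] rot [ 1.8e+02 -1.0e-01  1.7e+01] tool shift [-0.6 -0.1  0. ] turn z 0.0 w 12.7 gf 60.9 F [-4.1 -0.3  8.8]
```

View pics/s4.png

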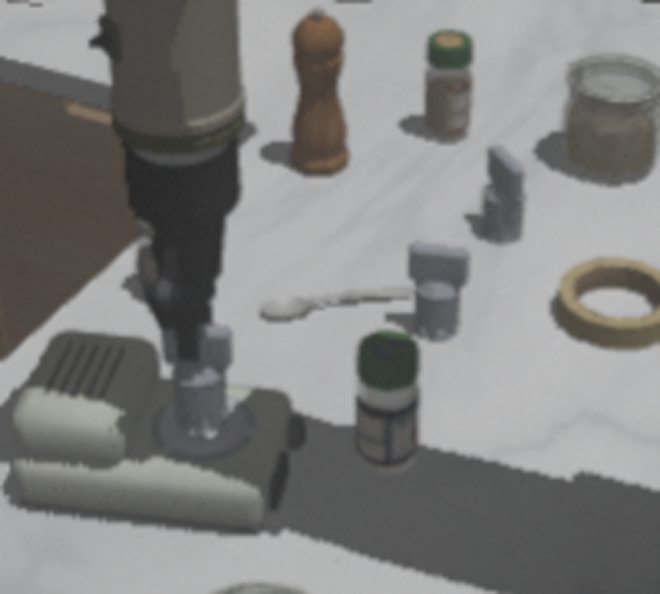

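The third key sits flat on the boss at about (205,430). The other two keys stand upright at (437,290) and (503,195), and nothing else has moved.

```bash
python3 -c "
from station import *
print(close_job())"
```

```text
the job is handed in; nothing more can be done
None
```

The third key I tried fits: it is all the way down over the nut, flat on the boss and still gripped by its wing. The other two, one too small and one too big, are back upright where they stood, and the job was handed in at about 32 s.

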